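# Hang the parts caddy and snap the safety cap on the hook

## Robot

A 7-joint arm with a two-finger parallel gripper is mounted at the origin on a cart in front of the work surface, level with it; the furniture and walls round the work are solid. World frame = base frame: x ahead of the robot, y to its left, z up, the work surface at z = 0. Lengths are in m, angles in rad, forces in N, time in s.
With the tool pointing down it reaches from about 0.4 to 0.85 m from the base axis. Payload 10.4 kg.
Tool frame: the origin (TCP) lies on the centre line of the jaws, within the pads' length; the fingertips stand 17 mm ahead of it and the grasp point (between the pads) lies 2 mm behind it; z points along the fingers, y is the line along which they close (so a half turn about z gives the same grasp; the last joint's range is limited). The gripper opens to 87 mm and grips with 3 to 60 N. Pads are 19 mm wide; open, the fingers measure 117 mm over their backs; the gripper's body (75 mm by 190 mm) begins 51 mm behind the grasp point.
Start: joints at [1.102, 0.332, -0.065, 1.46, 0.022, 1.35, -0.088], TCP at [0.27, -0.564, 0.24] pointing down, gripper open.
Joint ranges: [-2.6, 2.6], [-0.5, 2.12], [-1.47, 1.34], [0.16, 2.42], [-1.27, 4.41], [0.06, 2.06], [-2.6, 2.6]. Speed limits (rad/s): [2.22, 2.22, 2.79, 2.79, 3.14, 3.14, 3.14].

## Interface

Orientations are given as a rotation vector (axis times angle).
In Python, from workcell import * gives the robot as it stands.
- The arm moves only by the tool hand_motion, called after ">>>" as a command line: name --pt "numbers of a row" for each row, then --argument value for the rest. Schema: {"type":"object","properties":{"moves":{"type":"array","items":{"type":"array","items":{"type":"number"},"minItems":7,"maxItems":7},"minItems":1,"maxItems":20},"only":{"type":"string"},"quiet":{"type":"boolean"},"lines":{"type":"string"}},"required":["moves"],"additionalProperties":false}. moves is a list of rows, 1 to 20 of them, each of 7 numbers: dx, dy, dz in shares of the most that a row can go, 1 being 50 mm, then a rotation vector rx, ry, rz in rad, then the opening from 0.0 (shut) to 1.0 (fully open); each row shifts and turns the commanded pose from where the row before left it, along the tool's axes as they then stand; what a row does not reach is not made up. A row lasts 1/10 s, in which the tool goes at most 0.05 m and 0.15 rad, less where a joint would pass 70% of its speed; a pose out of reach is approached as far as the arm can. The fingers move at their own pace and stop on an object; the grip force is fixed at half the most. Time passes only in rows, so rows that do not move let the fingers close. The tool returns the time, the measured TCP pose, the force, the opening and the grip force at its end. only (a regular expression) keeps the lines of the reply that match it, lines (a string "A,B") keeps lines A to B, and quiet returns only ok. Input that does not fit is refused with a message, and nothing moves.
- state(): the state, without advancing time (a new reading comes with each control period).
- camera(name): name is "side" or "top" or "wrist"; returns a dict with "img" (400x640x3 uint8, blue, green, red), "range_z" (400x640 float32, m along the optical axis (not along the pixel's ray), 0 where there is no reading), "fx", "fy", "cx", "cy" (pixels), "rvec" (rotation vector, rad) and "tvec" (3), from world to camera coordinates, as OpenCV has them. Camera axes: x right, y down, z forward; pixel columns grow to the right and rows downward; lengths in m; the calibration is good to about 2 mm. The wrist camera is an equidistant fisheye: a pixel r from the principal point sees the ray r / f radians off the axis. A picture is of the moment at which its call begins.
- close_job(): hands the job in; it is judged then, once.
The state is a dict: "clock": time; "joints": joint angles; "qd": joint speeds; "effort": joint torques, N m; "tcp_pos": TCP position; "ee_rot": TCP orientation; "force": force on the tool from outside, world axes, zero at the start; "ft_torque": the same for the moment, N m; "grip_width": opening from 0.0 (shut) to 1.0 (fully open); "gripper_force": force on a finger pad.
Only numpy, scipy, OpenCV 4.12 (cv2) and the standard library are available. Lean on these libraries where they do the work, as an engineer would, in place of code of your own. Each camera call takes 0.05 s, during which the arm holds its last target. There are 200 camera calls.

## Task

Hang the open metal parts caddy by its handle on the hook of the bench stand and let go of it, so that it hangs free. Then push the loose snap cap straight down over the hook's upturned stud until it clicks and sits flat on the collar, so the caddy cannot jump off, and keep pushing it down firmly: the job finishes with the gripper still on the cap and pressing. Leave the two rolls of tape where they lie.

Things in the scene. Friction and masses are not known exactly. Their poses are not given: they have to be found in the camera images.
- hook_stand: Fixed dark steel stand. Origin on the bench under the middle of the saddle. A level square bar, the hook arm (12 mm wide and thick, its top 120 mm above the bench), runs along its x from a round post (radius 11 mm, x = +80 mm, no higher than 127 mm) to the upturned tip at x = -75 mm. Base plate 10 mm thick, x -35 to +135 mm, y +-48 mm. The tip points roughly to the robot's right; yaw varies.
- hook_saddle (a point): Middle of the saddle: top face of the hook arm, 120 mm above the bench, midway between tip and post. The caddy's handle rests here, across the arm (along the stand's y). Axes as the stand: +x to the post, -x to the upturned tip, z up. The tray hangs below the arm, so bring it in from the tip end: bar over the 32 mm high tip, tray under the arm.
- stud_seat (a point): Centre of the collar's top face at the foot of the stud: 75 mm from hook_saddle along the stand's -x and 10 mm higher (130 mm above the bench). The cap's mouth sits flat here when home. The steel stud above it is 15 mm in diameter and 22 mm high, tapering to 8 mm in its top 6 mm. Axes as the stand.
- stud_tip (a point): Top of the stud, 22 mm above stud_seat. Four sprung balls stick out of the stud's sides 9.4 mm above stud_seat. The cap's lip meets them with its mouth about 14 mm above the collar; pushing past takes about 10 to 15 N, then the force drops, and they snap in above the lip and draw the cap down over the last 6 mm.
- collar: The fixed steel disc, 36 mm diameter, 6 mm thick, under the stud; origin at the centre of its top face, same as stud_seat. The cap must press on it with some newtons.
- snap_cap: Loose grey round cap, 53 mm high, 40 g, standing mouth down on the bench. Origin at the centre of its mouth (underside), z up along its axis. Lower skirt 34 mm diameter, 31 mm high, hollow to 26 mm up; mouth 19 mm diameter (4 mm long lip). Above it a solid knob 24 mm diameter, from 31 to 53 mm above the mouth, to be gripped from above. It swaps places with the rolls of tape.
- cap_grip (a point): Middle of the cap's knob, on the axis 43 mm above the mouth.
- caddy: Loose aluminium open tray with a few bolts fixed in it, about 0.22 kg. Origin at the centre of its underside. Tray 80 (x) x 112 (y) x 30 mm high; a flat upright at each y end carries a stiff straight handle bar along y. Clear space under the bar: z 30 to 95 mm, y +-52 mm. Its yaw varies.
- caddy_bar (a point): Middle of the caddy's handle bar, 100 mm above the caddy's underside. The bar is 10 x 10 mm in section and runs along the caddy's y; the middle must be left free for the hook, so grip it (across, fingers closing along the caddy's x) some 30 mm to one side. It rests on the hook with this point 5 mm above hook_saddle.
- tape_yellow: Loose roll of yellow tape lying flat, 61 mm diameter, 16 mm high, origin at the centre of its underside. Bystander.
- tape_black: Loose roll of black tape lying flat, 65 mm diameter, 19 mm high, origin at the centre of its underside. Bystander.
Not all that is in view belongs to the job. What is shaped like the caddy but black is not meant.

How it is judged:
On the way, in this order (a step that is already met when the one before it is completed fails the run):
1. the caddy hangs free by its handle on the hook arm, let go (x of caddy_bar in the frame of hook_saddle between -0.055 and 0.045 m and y of caddy_bar in the frame of hook_saddle between -0.03 and 0.03 m and z of caddy_bar in the frame of hook_saddle between 0 and 0.014 m and contact force between caddy and hook_stand above 0.8 N and contact force between each of the arm, the fingers and caddy below 0.1 N and angle between caddy's own z axis and vertical below 0.35 rad and linear speed of caddy below 0.05 m/s), for 0.4 s.
2. the cap is snapped home on the stud and kept pressed on the collar for a second (horizontal distance between snap_cap and stud_seat below 0.0035 m and z of snap_cap in the frame of stud_seat between -0.003 and 0.002 m and angle between snap_cap's own z axis and vertical below 0.08 rad and contact force between snap_cap and collar above 4 N and contact force between the fingers and snap_cap above 3 N), for 1 s.
At the end, for the whole second after the job is handed in: The caddy hangs still and untouched by its bar on the hook arm between tip and post (bar middle within 30 mm of the arm, tilt under 20 degrees); the cap is within 3.5 mm of the stud axis, within 0.08 rad of upright, its mouth within 2 mm of the collar and pressed on it by the fingers with over 4 N (all of step 1 and all of step 2); the arm keeps its last pose, push and grip.
It fails at once if a roll of tape was moved more than 30 mm (distance of any of tape_yellow, tape_black from where it was at the start of the episode above 0.03 m).
It also fails if it takes over 64 s, if anything falls off the work surface, if the arm or the gripper's body presses on something with over 40 N, if the wrist force passes 120 N, or if a joint passes its speed limit or range.

## Working session

There is one attempt and no reset: what is moved stays moved. The work goes in short steps, Python scripts to look and compute and a tool call to move; the robot and the scene stay as the last step left them, time stands still between calls to the robot, and variables do not carry over. Pictures are saved under pics/ and viewed, at most 10 in all, crops included, and the job is handed in when it is done.

```bash
mkdir -p pics
```

Create h.py:
```python
import numpy as np,cv2
from workcell import *
from scipy.spatial.transform import Rotation as R
def snap(n,p):
    c=camera(n); cv2.imwrite(p,c['img']); np.savez(p[:-4]+'.npz',**c); return c
def cloud(c):
    z=c['range_z']; v,u=np.indices(z.shape)
    P=np.stack([(u-c['cx'])/c['fx']*z,(v-c['cy'])/c['fy']*z,z],-1)
    Rm=cv2.Rodrigues(np.array(c['rvec'],float))[0]
    return (P-np.array(c['tvec']).ravel())@Rm
```

Run:
```python
from h import *
a=snap('top','pics/top.png');b=snap('side','pics/side.png')
for c in(a,b):
    Rm=cv2.Rodrigues(np.array(c['rvec'],float))[0];print(-Rm.T@np.array(c['tvec']).ravel(),Rm[2],c['fx'])
s=state();print(s['clock'],s['tcp_pos'],R.from_rotvec(s['ee_rot']).as_matrix())
```

```text
[ 0.40859338 -0.1136576   1.3882036 ] [ 0.07837263 -0.00962737 -0.99687765] 476.048041519067
[0.13362293 0.95484161 0.564126  ] [ 0.30355091 -0.87994059 -0.36546054] 483.57079715044733
0.1 [ 0.26933455 -0.56363146  0.23885291] [[ 9.02255935e-01  4.31200531e-01 -5.73860915e-04]
 [ 4.31200911e-01 -9.02255248e-01  1.11461689e-03]
 [-3.71456276e-05 -1.25311905e-03 -9.99999214e-01]]
```

View pics/top.png

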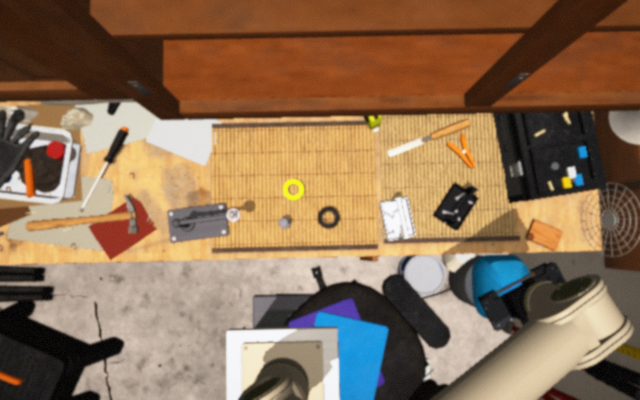

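View pics/side.png

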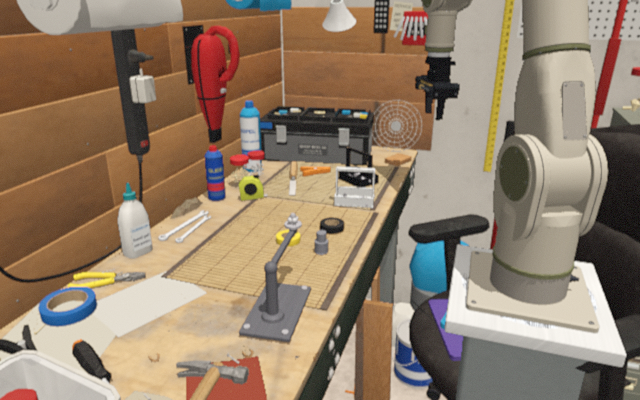

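The top view shows two caddy shapes: a silver tray at (397,218) and a black one at (457,205). The aluminium one fits the description. The cap is the grey disc at (285,222), and the stand's plate is at (200,222) with the stud at (233,214). Next I'll confirm in a crop and measure.

Run:
```python
from h import *
c=dict(np.load('pics/top.npz'));P=cloud(c);im=c['img']
big=cv2.resize(im[170:260,160:490],None,fx=2.4,fy=2.4,interpolation=cv2.INTER_CUBIC)
s=np.load('pics/side.npz')['img'][150:320,230:400]
s=cv2.resize(s,None,fx=2,fy=2,interpolation=cv2.INTER_CUBIC)
o=np.zeros((big.shape[0]+s.shape[0],big.shape[1],3),np.uint8);o[:big.shape[0]]=big;o[big.shape[0]:,:s.shape[1]]=s
cv2.imwrite('pics/crop.png',o);print(o.shape)
def rep(n,P,box,zl,zh):
    u0,u1,v0,v1=box;Q=P[v0:v1,u0:u1].reshape(-1,3);Q=Q[(Q[:,2]>zl)&(Q[:,2]<zh)]
    if len(Q)<3: print(n,len(Q));return
    (cx,cy),wh,an=cv2.minAreaRect(Q[:,:2].astype(np.float32))
    w,V=np.linalg.eigh(np.cov(Q[:,:2].T)); d=V[:,1]
    print(n,len(Q),'mean',Q.mean(0).round(4),'med z',np.median(Q[:,2]).round(4),'rect',round(cx,4),round(cy,4),np.round(wh,3),round(an,1),'pca deg',np.degrees(np.arctan2(d[1],d[0])).round(1))
rep('table',P,(230,270,225,240),-.05,.05)
b=(160,250,195,250)
rep('plate',P,b,.005,.03);rep('arm',P,b,.1,.127);rep('stud',P,b,.132,.2)
rep('cap',P,(272,300,210,235),.035,.1);rep('capall',P,(272,300,210,235),.01,.1)
rep('bar',P,(375,420,185,250),.085,.15);rep('caddy',P,(375,420,185,250),.008,.15)
rep('tray',P,(375,420,185,250),.008,.05)
rep('yel',P,(275,312,173,206),.006,.03);rep('blk',P,(312,345,200,232),.006,.03)
rep('blkcaddy',P,(432,482,178,232),.008,.15)
c=dict(np.load('pics/side.npz'));P=cloud(c)
print('side')
rep('table',P,(200,230,230,250),-.05,.05)
b=(235,310,205,340)
rep('plate',P,b,.005,.03);rep('arm',P,b,.1,.127);rep('collar',P,(280,305,208,240),.128,.134);rep('stud',P,(280,305,208,240),.136,.2)
rep('cap',P,(310,332,224,260),.035,.1)
rep('bar',P,(325,385,155,215),.09,.15);rep('caddy',P,(325,385,155,215),.008,.15)
```

```text
(556, 792, 3)
table 597 mean [ 0.4293  0.0895 -0.0015] med z -0.0014 rect 0.4294 0.0895 [0.115 0.041] 88.7 pca deg 88.6
plate 1570 mean [0.4601 0.2319 0.0103] med z 0.0098 rect 0.4611 0.2086 [0.152 0.236] 0.4 pca deg 96.6
arm 292 mean [0.4647 0.2043 0.12  ] med z 0.1197 rect 0.4646 0.1863 [0.025 0.183] 6.0 pca deg 95.9
stud 76 mean [0.4756 0.1126 0.1421] med z 0.1421 rect 0.4756 0.1139 [0.029 0.032] 89.2 pca deg -172.2
cap 59 mean [ 0.4553 -0.015   0.0516] med z 0.0528 rect 0.4552 -0.0145 [0.023 0.022] 63.1 pca deg 56.2
capall 113 mean [ 0.4552 -0.0156  0.0407] med z 0.0372 rect 0.4557 -0.0144 [0.032 0.03 ] 43.6 pca deg 50.8
bar 181 mean [ 0.4592 -0.3382  0.1041] med z 0.1044 rect 0.4586 -0.3381 [0.112 0.019] 10.8 pca deg -169.5
caddy 534 mean [ 0.4586 -0.338   0.0491] med z 0.0284 rect 0.4628 -0.3501 [0.12 0.11] 6.4 pca deg -169.9
tray 344 mean [ 0.4581 -0.338   0.0197] med z 0.0187 rect 0.4628 -0.3501 [0.12 0.11] 6.4 pca deg -171.8
yel 260 mean [ 0.5508 -0.0417  0.0156] med z 0.0158 rect 0.5513 -0.0428 [0.101 0.073] 75.9 pca deg 49.9
blk 295 mean [ 0.4689 -0.1412  0.0188] med z 0.0
[... 310 characters left out ...]
 0.234  0.0114] med z 0.0106 rect 0.4862 0.1257 [0.111 0.413] 12.8 pca deg 104.7
arm 481 mean [0.4597 0.2213 0.1176] med z 0.1194 rect 0.4653 0.1961 [0.031 0.171] 4.8 pca deg 96.1
collar 94 mean [0.4719 0.1192 0.1305] med z 0.1305 rect 0.4729 0.1175 [0.035 0.032] 22.8 pca deg -159.4
stud 77 mean [0.4722 0.1185 0.1445] med z 0.1446 rect 0.473 0.1166 [0.016 0.018] 0.9 pca deg -142.3
cap 106 mean [ 0.4529 -0.0077  0.0473] med z 0.0491 rect 0.4538 -0.0118 [0.024 0.025] 24.9 pca deg 169.1
bar 196 mean [ 0.455  -0.3601  0.1008] med z 0.1013 rect 0.4728 -0.4059 [0.111 0.165] 12.5 pca deg 82.7
caddy 1638 mean [ 0.4896 -0.4477  0.0347] med z 0.0239 rect 0.5032 -0.4905 [0.164 0.427] 23.3 pca deg 109.6
```

View pics/crop.png

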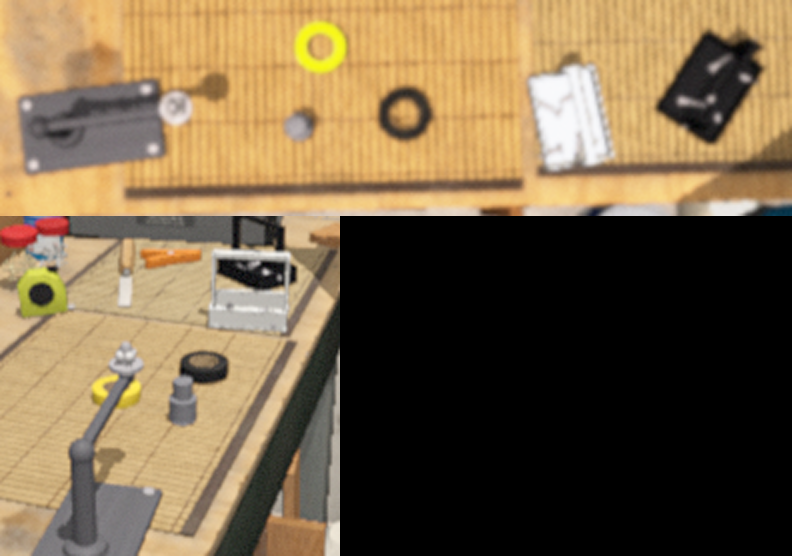

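The crop confirms it: the silver caddy in the side crop at about (250,290) is the aluminium tray with bolts, and the black one behind it is the decoy. Moving above the bar, 30 mm to the far side of its middle.

Units first: shifts go in shares of 50 mm. So 0.005 m is 0.1, 0.0322 m is 0.644.

>>> hand_motion --pt "0 0 0 0 0 0.13 1" --pt "0 0 0 0 0 0.13 1" --pt "0.644 -0.468 0.1 0 0 0 1" --pt "0.644 -0.468 0.1 0 0 0 1" --pt "0.644 -0.468 0.1 0 0 0 1" --pt "0.644 -0.468 0.1 0 0 0 1" --pt "0.644 -0.468 0.1 0 0 0 1" --pt "0.644 -0.468 0.1 0 0 0 1" --pt "0.644 -0.468 0.1 0 0 0 1" --pt "0.644 -0.468 0.1 0 0 0 1" --pt "0 0 0 0 0 0 1" --pt "0 0 0 0 0 0 1"

```text
clock: 1.3
tcp_pos: [0.4884, -0.3315, 0.199]
ee_rot: [-3.127, -0.295, 0.001]
force: [-0.9, -0.7, 0.2]
grip_width: 1.002
gripper_force: 0.0
```

Add to h.py:
```python
def delta(p,deg):  # tool-axes move so that TCP at p, tool x at deg (world), pointing down
    s=state();M=R.from_rotvec(s['ee_rot'])
    c,n=np.cos(np.radians(deg)),np.sin(np.radians(deg))
    T=R.from_matrix(np.array([[c,n,0],[n,-c,0],[0,0,-1]]))
    print('tcp',np.round(s['tcp_pos'],4),'d',(M.inv().apply(np.array(p)-s['tcp_pos'])).round(4),'rot',(M.inv()*T).as_rotvec().round(4),'F',np.round(s['force'],2),'grip',s['grip_width'],s['gripper_force'],'t',s['clock'])
```

Run:
```python
from h import *
delta([.4885,-.3325,.20],10.6)
c=snap('wrist','pics/w1.png')
```

```text
tcp [ 0.4884 -0.3315  0.199 ] d [-0.0001  0.001  -0.001 ] rot [-0.0007  0.0008  0.003 ] F [-0.94 -0.7   0.18] grip 1.0021776082722516 0.0 t 1.3
```

View pics/w1.png

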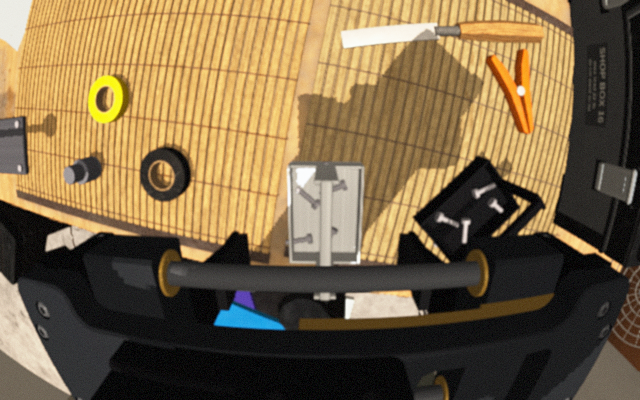

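The wrist view has the bar at (325,230), running straight up the picture midway between the fingers. I'll descend and grip.

Scaled: 0.025 m is 0.5, 0.013 m is 0.26.

>>> hand_motion --pt "0 0.02 0.5 0 0 0 1" --pt "0 0 0.5 0 0 0 1" --pt "0 0 0.5 0 0 0 1" --pt "0 0 0.26 0 0 0 1" --pt "0 0 0.26 0 0 0 1" --pt "0 0 0 0 0 0 1" --pt "0 0 0 0 0 0 0" --pt "0 0 0 0 0 0 0" --pt "0 0 0 0 0 0 0" --pt "0 0 0 0 0 0 0" --pt "0 0 0 0 0 0 0" --pt "0 0 0 0 0 0 0" --pt "0 0 0 0 0 0 0" --pt "0 0 0 0 0 0 0" --pt "0 0 0 0 0 0 0"

```text
clock: 2.85
tcp_pos: [0.4883, -0.3333, 0.0985]
ee_rot: [3.128, 0.291, 0.0]
force: [0.7, -0.3, 0.6]
grip_width: 0.263
gripper_force: 0.0
```

>>> hand_motion --pt "0 0 -0.2 0 0 0 0" --pt "0 0 -0.4 0 0 0 0" --pt "0 0 -0.6 0 0 0 0" --pt "0 0 -0.6 0 0 0 0" --pt "0 0 -0.2 0 0 0 0" --pt "0 0 0 0 0 0 0" --pt "0 0 0 0 0 0 0"

```text
clock: 3.55
tcp_pos: [0.4877, -0.333, 0.1972]
ee_rot: [-3.127, -0.291, 0.002]
force: [-0.1, 1.5, -2.9]
grip_width: 0.102
gripper_force: 30.0
```

Run:
```python
from h import *
delta([.4885,-.3325,.20],10.6)
c=snap('side','pics/s2.png');cv2.imwrite('pics/s2c.png',cv2.resize(c['img'][80:240,260:420],None,fx=3,fy=3))
c=snap('top','pics/t2.png')
```

```text
tcp [ 0.4877 -0.333   0.1972] d [ 0.0008 -0.0003 -0.0028] rot [-0.0011  0.0012  0.0008] F [-0.14  1.54 -2.92] grip 0.10171634949694801 29.99775230884552 t 3.55
```

View pics/s2c.png

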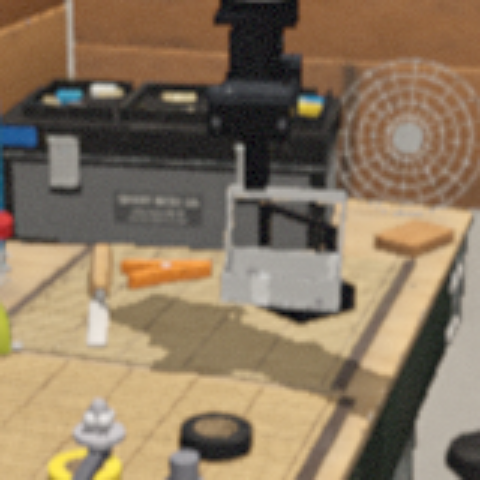

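It is lifted, hanging roughly level from the fingers at (250,185). The fingers were still closing when I lifted, so I'll check where the bar sits in the grip.

Run:
```python
from h import *
for f,(u0,u1,v0,v1) in (('s2',(328,380,135,190)),('top',(375,420,185,250)),('t2',(370,435,170,260)),('side',(325,385,155,215))):
    c=dict(np.load(f'pics/{f}.npz'));P=cloud(c)[v0:v1,u0:u1];im=c['img'][v0:v1,u0:u1].astype(int)
    m=(im.min(2)>115)&(np.ptp(im,axis=2)<35)
    Q=P[m]; Q=Q[(abs(Q[:,1]+.335)<.07)&(abs(Q[:,0]-.46)<.09)&(Q[:,2]>.01)]
    print(f,len(Q))
    d=np.array([.983,.184]);a=(Q[:,:2]-[.459,-.338])@d
    for lo in np.arange(-.07,.07,.02):
        q=Q[(a>lo)&(a<lo+.02)]
        if len(q)>3: print(round(lo+.01,2),len(q),'z',np.percentile(q[:,2],[3,50,97]).round(3),'y(top)',np.median(q[q[:,2]>np.percentile(q[:,2],90)-.006][:,1]).round(3))
    print('ends',np.percentile(a,[1,99]).round(4))
```

```text
s2 921
-0.06 53 z [0.081 0.125 0.179] y(top) -0.342
-0.04 156 z [0.077 0.094 0.179] y(top) -0.34
-0.02 161 z [0.079 0.095 0.18 ] y(top) -0.338
0.0 150 z [0.079 0.095 0.18 ] y(top) -0.333
0.02 153 z [0.08  0.095 0.181] y(top) -0.331
0.04 149 z [0.081 0.096 0.18 ] y(top) -0.326
0.06 99 z [0.082 0.109 0.182] y(top) -0.321
ends [-0.054   0.0562]
top 438
-0.06 47 z [0.016 0.033 0.107] y(top) -0.349
-0.04 75 z [0.01  0.028 0.107] y(top) -0.346
-0.02 68 z [0.012 0.031 0.11 ] y(top) -0.342
0.0 65 z [0.011 0.031 0.11 ] y(top) -0.338
0.02 79 z [0.011 0.028 0.107] y(top) -0.336
0.04 55 z [0.011 0.1   0.108] y(top) -0.331
0.06 49 z [0.011 0.032 0.105] y(top) -0.329
ends [-0.0556  0.0547]
t2 84
-0.04 11 z [0.08  0.093 0.107] y(top) -0.307
-0.02 51 z [0.073 0.08  0.106] y(top) -0.305
0.0 22 z [0.075 0.078 0.105] y(top) -0.302
ends [-0.0376 -0.0029]
side 743
-0.06 73 z [0.014 0.05  0.105] y(top) -0.343
-0.04 123 z [0.01  0.023 0.105] y(top) -0.338
-0.02 119 z [0.011 0.024 0.106] y(top) -0.338
0.0 116 z [0.011 0.024 0.105] y(top) -0.335
0.02 120 z [0.011 0.023 0.105] y(top) -0.33
0.04 118 z [0.01  0.023 0.106] y(top) -0.328
0.06 74 z [0.012 0.05  0.103] y(top) -0.324
ends [-0.057   0.0532]
```

The bar is only pinched at the very fingertips. I'll set the caddy down and regrip it at full depth, giving the fingers time to close.

Scaled: 0.02 m is 0.4, 0.025 m is 0.5.

>>> hand_motion --pt "0 0 0.4 0 0 0 0" --pt "0 0 0.5 0 0 0 0" --pt "0 0 0.4 0 0 0 0" --pt "0 0 0.12 0 0 0 0" --pt "0 0 0.06 0 0 0 0" --pt "0 0 0 0 0 0 0" --pt "0 0 0 0 0 0 0" --pt "0 0 0 0 0 0 1" --pt "0 0 0 0 0 0 1" --pt "0 0 0 0 0 0 1" --pt "0 0 0 0 0 0 1" --pt "0 0 0 0 0 0 1" --pt "0 0 0 0 0 0 1" --pt "0 0 0 0 0 0 1" --pt "0 0 0.24 0 0 0 1" --pt "0 0 0.24 0 0 0 1" --pt "0 0 0 0 0 0 1" --pt "0 0 0 0 0 0 0" --pt "0 0 0 0 0 0 0"

```text
clock: 5.55
tcp_pos: [0.4884, -0.3334, 0.1007]
ee_rot: [3.128, 0.291, 0.0]
force: [0.1, -0.4, 0.2]
grip_width: 0.877
gripper_force: 0.0
```

>>> hand_motion --pt "0 0 0 0 0 0 0" --pt "0 0 0 0 0 0 0" --pt "0 0 0 0 0 0 0" --pt "0 0 0 0 0 0 0" --pt "0 0 0 0 0 0 0" --pt "0 0 0 0 0 0 0" --pt "0 0 0 0 0 0 0" --pt "0 0 0 0 0 0 0" --pt "0 0 0 0 0 0 0" --pt "0 0 0 0 0 0 0" --pt "0 0 0 0 0 0 0" --pt "0 0 0 0 0 0 0" --pt "0 0 0 0 0 0 0" --pt "0 0 0 0 0 0 0"

```text
clock: 6.95
tcp_pos: [0.4883, -0.3333, 0.1005]
ee_rot: [3.128, 0.291, -0.0]
force: [0.4, -0.7, -0.3]
grip_width: 0.112
gripper_force: 30.0
```

>>> hand_motion --pt "0 0 -0.2 0 0 0 0" --pt "0 0 -0.4 0 0 0 0" --pt "0 0 -0.6 0 0 0 0" --pt "0 0 -0.6 0 0 0 0" --pt "0 0 -0.6 0 0 0 0" --pt "0 0 -0.2 0 0 0 0" --pt "0 0 0 0 0 0 0" --pt "0 0 0 0 0 0 0"

```text
clock: 7.75
tcp_pos: [0.4878, -0.333, 0.2291]
ee_rot: [-3.127, -0.291, 0.002]
force: [-0.4, -0.3, -3.2]
grip_width: 0.115
gripper_force: 30.0
```

Add to h.py:
```python
def silver(c,box,ctr,deg,n=.09):
    u0,u1,v0,v1=box;P=cloud(c)[v0:v1,u0:u1];im=c['img'][v0:v1,u0:u1].astype(int)
    m=(im.min(2)>115)&(np.ptp(im,axis=2)<35);Q=P[m]
    d=np.array([np.cos(np.radians(deg)),np.sin(np.radians(deg))])
    r=Q[:,:2]-np.array(ctr);a=r@d;b=r@np.array([-d[1],d[0]]);k=(abs(a)<n)&(abs(b)<.07)&(Q[:,2]>.01);Q,a,b=Q[k],a[k],b[k]
    for lo in np.arange(-.07,.07,.02):
        s=(a>lo)&(a<lo+.02)
        if s.sum()>3:
            z=Q[s,2];t=z>np.percentile(z,97)-.008
            print(round(lo+.01,2),s.sum(),'z',np.percentile(z,[3,50,97]).round(3),'b(top)',np.median(b[s][t]).round(4))
    print('ends',np.percentile(a,[1,99]).round(4))
```

Run:
```python
from h import *
delta([.4885,-.3325,.20],10.6)
silver(snap('side','pics/s3.png'),(325,385,110,190),(.459,-.338),10.6)
```

```text
tcp [ 0.4878 -0.333   0.2291] d [ 0.0008 -0.0003  0.0291] rot [-0.0012  0.0013  0.0009] F [-0.36 -0.33 -3.23] grip 0.11486049188661915 29.9900140799582 t 7.75
-0.06 33 z [0.132 0.17  0.232] b(top) 0.0049
-0.04 165 z [0.131 0.152 0.233] b(top) 0.0041
-0.02 153 z [0.132 0.149 0.233] b(top) 0.0032
0.0 152 z [0.131 0.149 0.233] b(top) 0.0049
0.02 141 z [0.131 0.147 0.231] b(top) 0.0039
0.04 132 z [0.132 0.147 0.232] b(top) 0.0033
0.06 120 z [0.133 0.156 0.233] b(top) 0.0032
ends [-0.0513  0.0593]
```

Good grip now: the bar is level, at TCP height. Carrying it to just before the tip, high.

Scaled: -0.038 m is -0.76, -0.006 m is -0.12.

>>> hand_motion --pt "0 0 0 0 0 0.04 0" --pt "0.04 -0.24 0 0 0 0.04 0" --pt "0.08 -0.48 0 0 0 0 0" --pt "0.12 -0.76 0 0 0 0 0" --pt "0.12 -0.76 0 0 0 0 0" --pt "0.12 -0.76 0 0 0 0 0" --pt "0.12 -0.76 0 0 0 0 0" --pt "0.12 -0.76 0 0 0 0 0" --pt "0.12 -0.76 0 0 0 0 0" --pt "0.12 -0.76 0 0 0 0 0" --pt "0.12 -0.76 0 0 0 0 0" --pt "0.08 -0.52 0 0 0 0 0" --pt "0.05 -0.32 0 0 0 0 0" --pt "0 -0.12 0 0 0 0 0" --pt "0 0 0 0 0 0 0" --pt "0 0 0 0 0 0 0" --pt "0 0 0 0 0 0 0"

```text
clock: 9.5
tcp_pos: [0.507, 0.0576, 0.2303]
ee_rot: [3.137, 0.163, -0.001]
force: [0.2, -0.2, -2.9]
grip_width: 0.11
gripper_force: 30.0
```

Run:
```python
from h import *
delta([.5067,.0473,.168],6)
c=snap('side','pics/s4.png');silver(c,(230,400,60,250),(.4818,.0447),6)
cv2.imwrite('pics/s4c.png',cv2.resize(c['img'][60:330,200:420],None,fx=2,fy=2))
```

```text
tcp [0.507  0.0576 0.2303] d [-0.0013  0.0102  0.0623] rot [ 0.0003  0.0004 -0.0007] F [ 0.16 -0.23 -2.95] grip 0.10973110751293182 29.99095258768648 t 9.5
-0.06 251 z [0.133 0.16  0.232] b(top) 0.0159
-0.04 304 z [0.03  0.144 0.234] b(top) 0.0148
-0.02 322 z [0.13  0.148 0.429] b(top) 0.0259
0.0 542 z [0.133 0.235 0.455] b(top) 0.0421
0.02 527 z [0.133 0.234 0.455] b(top) 0.0504
0.04 396 z [0.133 0.158 0.453] b(top) 0.0499
0.06 289 z [0.134 0.161 0.234] b(top) 0.0199
ends [-0.0549  0.0561]
```

View pics/s4c.png

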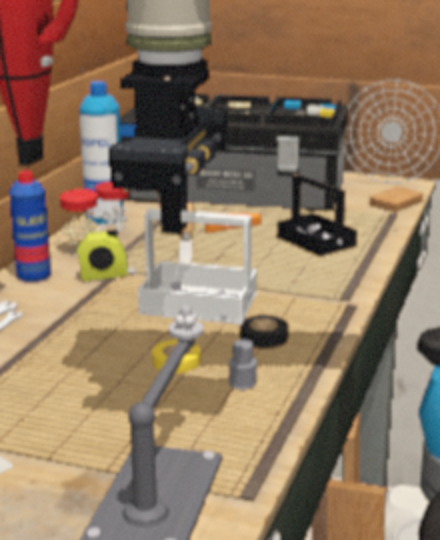

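The tray hangs level just before and above the tip, with its handle opening facing the stud at crop (185,320). Lower, then slide in with the bar at about z 0.167.

Scaled: -0.01 m is -0.2, 0.01 m is 0.2.

>>> hand_motion --pt "-0.02 0.2 0.2 0 0 0 0" --pt "0 0 0.4 0 0 0 0" --pt "0 0 0.4 0 0 0 0" --pt "0 0 0.24 0 0 0 0" --pt "0 0 0 0 0 0 0" --pt "0 0 0 0 0 0 0" --pt "0 -0.2 0 0 0 0 0" --pt "0 -0.4 0 0 0 0 0" --pt "0 -0.4 0 0 0 0 0"

```text
clock: 10.45
tcp_pos: [0.5021, 0.0999, 0.1696]
ee_rot: [-3.137, -0.166, -0.003]
force: [0.5, -0.3, -2.1]
grip_width: 0.113
gripper_force: 30.0
```

Run:
```python
from h import *
delta([.4921,.1866,.168],6)
c=snap('side','pics/s5.png');silver(c,(230,400,60,250),(.477,.095),6)
cv2.imwrite('pics/s5c.png',cv2.resize(c['img'][150:300,230:380],None,fx=3,fy=3))
```

```text
tcp [0.5021 0.0999 0.1696] d [-0.0008 -0.0873  0.0016] rot [-0.0001 -0.0018  0.0007] F [ 0.47 -0.26 -2.08] grip 0.11304298325037493 29.992127786390483 t 10.45
-0.06 215 z [0.073 0.099 0.172] b(top) 0.007
-0.04 206 z [0.072 0.093 0.175] b(top) 0.0063
-0.02 366 z [0.072 0.096 0.39 ] b(top) 0.0208
0.0 1052 z [0.073 0.372 0.459] b(top) 0.0445
0.02 734 z [0.083 0.398 0.46 ] b(top) 0.0492
0.04 442 z [0.073 0.134 0.456] b(top) 0.0455
0.06 288 z [0.073 0.1   0.229] b(top) 0.0337
ends [-0.0555  0.0548]
```

View pics/s5c.png

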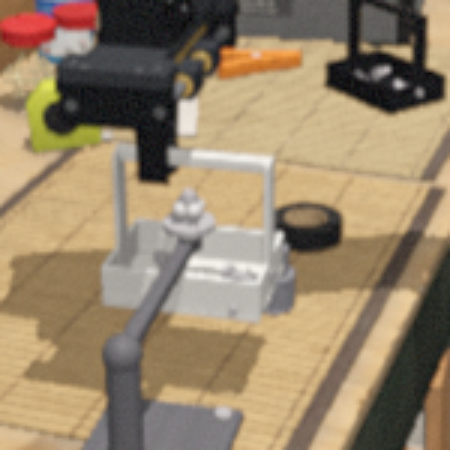

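The stud at crop (190,200) sits well inside the handle opening, with about 10 mm clear above and below. Sliding in and lowering.

>>> hand_motion --pt "0 -0.4 0 0 0 0 0" --pt "0 -0.5 0 0 0 0 0" --pt "0 -0.44 0 0 0 0 0" --pt "-0.02 -0.24 0 0 0 0 0" --pt "0 -0.12 0 0 0 0 0" --pt "0 0 0 0 0 0 0" --pt "0 0 0.2 0 0 0 0" --pt "0 0 0.3 0 0 0 0" --pt "0 0 0.2 0 0 0 0" --pt "0 0 0.08 0 0 0 0" --pt "0 0 0.04 0 0 0 0" --pt "0 0 0 0 0 0 0"

```text
clock: 11.7
tcp_pos: [0.4918, 0.1829, 0.1274]
ee_rot: [3.137, 0.166, -0.0]
force: [-0.0, 0.2, -3.1]
grip_width: 0.11
gripper_force: 30.0
```

Run:
```python
from h import *
delta([.4921,.1866,.126],6)
c=snap('side','pics/s6.png')
silver(c,(180,400,120,330),(.467,.185),6)
```

```text
tcp [0.4918 0.1829 0.1274] d [ 0.0007 -0.0036  0.0013] rot [0.     0.0003 0.001 ] F [-0.01  0.17 -3.11] grip 0.11043522975269898 29.99031711369753 t 11.7
-0.06 329 z [0.03  0.057 0.131] b(top) 0.0002
-0.04 399 z [0.01  0.039 0.132] b(top) -0.0007
-0.02 639 z [0.01  0.048 0.361] b(top) 0.0126
0.0 1059 z [0.028 0.135 0.368] b(top) 0.0282
0.02 523 z [0.03  0.326 0.369] b(top) 0.0354
0.04 343 z [0.011 0.057 0.349] b(top) 0.0346
0.06 324 z [0.031 0.063 0.337] b(top) 0.0184
ends [-0.0568  0.0543]
```

Roughly 1–2 mm still to go, so I'll lower to contact, release gently and retreat upward.

Scaled: -0.002 m is -0.04, 0.0015 m is 0.03.

>>> hand_motion --pt "0 -0.04 0.03 0 0 0 0" --pt "0 0 0.02 0 0 0 0" --pt "0 0 0 0 0 0 0"

```text
clock: 12.05
tcp_pos: [0.4917, 0.1854, 0.1254]
ee_rot: [-3.137, -0.167, -0.001]
force: [-0.5, 1.0, -0.2]
grip_width: 0.111
gripper_force: 30.0
```

>>> hand_motion --pt "0 0 0 0 0 0 0.3" --pt "0 0 0 0 0 0 0.4" --pt "0 0 0 0 0 0 0.4" --pt "0 0 0 0 0 0 0.4" --pt "0 0 0 0 0 0 0.4" --pt "0 0 0 0 0 0 0.4" --pt "0 0 -0.2 0 0 0 0.4" --pt "0 0 -0.4 0 0 0 0.4" --pt "0 0 -0.6 0 0 0 0.4" --pt "0 0 -0.6 0 0 0 0.4" --pt "0 0 -0.4 0 0 0 0.4" --pt "0 0 0 0 0 0 0.4"

```text
clock: 13.25
tcp_pos: [0.4928, 0.1857, 0.2387]
ee_rot: [-3.136, -0.166, -0.008]
force: [1.0, -0.3, 0.2]
grip_width: 0.4
gripper_force: 0.0
```

Run:
```python
from h import *
delta([.4562,-.0135,.16],6)
c=snap('side','pics/s7.png')
silver(c,(180,400,120,330),(.467,.185),6)
cv2.imwrite('pics/s7c.png',cv2.resize(c['img'][140:340,200:400],None,fx=2.5,fy=2.5))
```

```text
tcp [0.4928 0.1857 0.2387] d [-0.0579  0.1943  0.0783] rot [-0.0008 -0.0054  0.0012] F [ 0.95 -0.26  0.22] grip 0.40022961269232205 0.0 t 13.25
-0.06 334 z [0.028 0.055 0.129] b(top) 0.0017
-0.04 374 z [0.01  0.038 0.13 ] b(top) 0.0016
-0.02 495 z [0.01  0.039 0.13 ] b(top) 0.0009
0.0 610 z [0.011 0.112 0.151] b(top) -0.0647
0.02 223 z [0.027 0.043 0.131] b(top) 0.0013
0.04 253 z [0.01  0.043 0.131] b(top) 0.0021
0.06 299 z [0.029 0.057 0.127] b(top) 0.0042
ends [-0.0569  0.0543]
```

View pics/s7c.png

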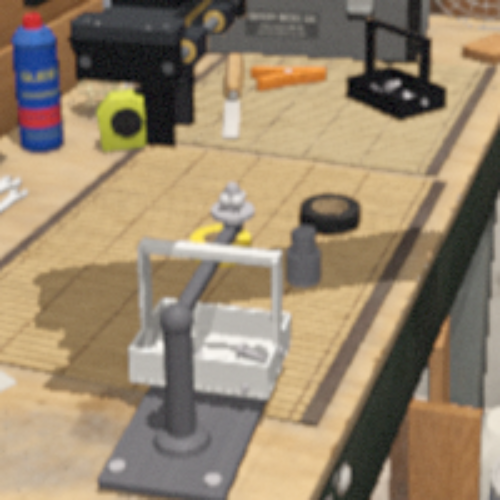

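The caddy hangs level on the arm at crop (210,250), clear of the gripper. Next I'll refine the stud and cap positions using the wrist depth along with the top view.

Run:
```python
from h import *
def wcloud(c):
    z=c['range_z'];v,u=np.indices(z.shape)
    K=np.array([[c['fx'],0,c['cx']],[0,c['fy'],c['cy']],[0,0,1]],float)
    x=cv2.fisheye.undistortPoints(np.stack([u,v],-1).reshape(-1,1,2).astype(float),K,np.zeros(4)).reshape(*z.shape,2)
    P=np.dstack([x*z[...,None],z]);Rm=cv2.Rodrigues(np.array(c['rvec'],float))[0]
    P=(P-np.array(c['tvec']).ravel())@Rm
    P[(z==0)|(np.abs(x).max(2)>4)]=9
    return P
w=snap('wrist','pics/w8.png');t=snap('top','pics/t8.png')
for n,P in(('w',wcloud(w)),('t',cloud(t)),('s',cloud(snap('side','pics/s8.png')))):
    P=P.reshape(-1,3)
    def near(c,r,a,b):
        q=P[(np.hypot(*(P[:,:2]-c).T)<r)&(P[:,2]>a)&(P[:,2]<b)]
        if len(q)<4: return len(q)
        e=cv2.minEnclosingCircle(q[:,:2].astype(np.float32))
        return len(q),q.mean(0).round(4),'mid',((np.percentile(q,2,0)+np.percentile(q,98,0))/2).round(4)[:2],'circ',np.round(e[0],4),round(e[1],4)
    print(n,'studtop',near([.4745,.1145],.03,.142,.16));print(n,'collar+',near([.4745,.1145],.03,.127,.16))
    print(n,'knob',near([.455,-.015],.03,.048,.06));print(n,'cap',near([.455,-.015],.03,.02,.06))
    print(n,'bar',near([.467,.186],.03,.127,.14))
```

```text
w studtop (193, array([0.4794, 0.1151, 0.1457]), 'mid', array([0.4791, 0.1144]), 'circ', array([0.4785, 0.1142]), 0.0091)
w collar+ (880, array([0.4792, 0.1168, 0.1341]), 'mid', array([0.4759, 0.1139]), 'circ', array([0.4744, 0.1139]), 0.0181)
w knob (219, array([ 0.4555, -0.0126,  0.0524]), 'mid', array([ 0.4554, -0.013 ]), 'circ', array([ 0.4545, -0.0139]), 0.0124)
w cap (580, array([ 0.4576, -0.0081,  0.04  ]), 'mid', array([ 0.4563, -0.0103]), 'circ', array([ 0.4552, -0.0116]), 0.017)
w bar (790, array([0.4684, 0.1833, 0.1292]), 'mid', array([0.4677, 0.1832]), 'circ', array([0.4674, 0.1843]), 0.0298)
t studtop (43, array([0.4752, 0.1112, 0.1473]), 'mid', array([0.4753, 0.111 ]), 'circ', array([0.4756, 0.1117]), 0.0106)
t collar+ (118, array([0.4751, 0.1105, 0.1371]), 'mid', array([0.4758, 0.1117]), 'circ', array([0.4757, 0.113 ]), 0.0177)
t knob (50, array([ 0.4556, -0.0142,  0.053 ]), 'mid', array([ 0.4557, -0.0141]), 'circ', array([ 0.4557, -0.0139]), 0.0109)
t cap (111, array([ 0.4554, -0.0153,  0.0414]), 'mid', array([ 0.4561, -0.0148]), 'circ', array([ 0.4559, -0.0141]), 0.0172)
t bar (41, array([0.4527, 0.1803, 0.1302]), 'mid', array([0.4522, 0.1804]), 'circ', array([0.4525, 0.1812]), 0.0149)
s studtop (50, array([0.4723, 0.1174, 0.1473]), 'mid', array([0.4735, 0.1154]), 'circ', array([0.4732, 0.115 ]), 0.0098)
s collar+ (178, array([0.472 , 0.1191, 0.1364]), 'mid', array([0.4741, 0.1174]), 'circ', array([0.474 , 0.1142]), 0.0191)
s knob (57, array([ 0.4533, -0.01  ,  0.0523]), 'mid', array([ 0.4541, -0.0114]), 'circ', array([ 0.4537, -0.0117]), 0.0122)
s cap (204, array([ 0.4525, -0.0056,  0.0383]), 'mid', array([ 0.4538, -0.0083]), 'circ', array([ 0.453 , -0.0106]), 0.0175)
s bar (113, array([0.467 , 0.1857, 0.1296]), 'mid', array([0.4668, 0.1849]), 'circ', array([0.4669, 0.1863]), 0.0297)
```

Stud ≈ (0.4746, 0.1138), cap ≈ (0.455, -0.0135). The fingertips have to stay above the skirt shoulder, so I'll grip with the TCP at z ≈ 0.050.

Scaled: 0.04 m is 0.8, 0.037 m is 0.74.

>>> hand_motion --pt "-0.12 0.4 0 0 0 0 0.7" --pt "-0.22 0.74 0 0 0 0 0.7" --pt "-0.24 0.8 0 0 0 0 0.7" --pt "-0.24 0.8 0 0 0 0 0.7" --pt "-0.24 0.74 0.4 0 0 0 0.7" --pt "-0.12 0.4 0.6 0 0 0 0.7" --pt "0 0 0.6 0 0 0 0.7" --pt "0 0 0 0 0 0 0.7" --pt "0 0 0 0 0 0 0.7"

```text
clock: 14.35
tcp_pos: [0.4531, -0.0136, 0.1551]
ee_rot: [-3.137, -0.167, 0.002]
force: [0.0, 0.3, 0.5]
grip_width: 0.695
gripper_force: 0.0
```

Run:
```python
from h import *
delta([.455,-.0135,.050],6)
```

```text
tcp [ 0.4531 -0.0136  0.1551] d [2.000e-03 1.000e-04 1.051e-01] rot [-0.0006  0.0014  0.002 ] F [0.   0.29 0.54] grip 0.695266006773716 0.0 t 14.35
```

Scaled: 0.03 m is 0.6, 0.02 m is 0.4.

>>> hand_motion --pt "0.04 0 0.4 0 0 0 0.7" --pt "0 0 0.6 0 0 0 0.7" --pt "0 0 0.6 0 0 0 0.7" --pt "0 0 0.3 0 0 0 0.7" --pt "0 0 0.2 0 0 0 0.7" --pt "0 0 0 0 0 0 0.7" --pt "0 0 0 0 0 0 0" --pt "0 0 0 0 0 0 0" --pt "0 0 0 0 0 0 0" --pt "0 0 0 0 0 0 0" --pt "0 0 0 0 0 0 0" --pt "0 0 0 0 0 0 0" --pt "0 0 0 0 0 0 0" --pt "0 0 0 0 0 0 0" --pt "0 0 0 0 0 0 0" --pt "0 0 0 0 0 0 0" --pt "0 0 0 0 0 0 0" --pt "0 0 0 0 0 0 0"

```text
clock: 16.15
tcp_pos: [0.4555, -0.014, 0.0501]
ee_rot: [3.137, 0.166, 0.0]
force: [-0.4, 0.1, 2.3]
grip_width: 0.267
gripper_force: 30.0
```

Run:
```python
from h import *
delta([.455,-.0135,.050],6)
```

```text
tcp [ 0.4555 -0.014   0.0501] d [-0.0005 -0.0005  0.0001] rot [ 0.0001 -0.0002  0.0011] F [-0.41  0.14  2.28] grip 0.26684856614136393 29.995759427547455 t 16.15
```

Gripped (23 mm wide). Lift and carry it above the stud.

>>> hand_motion --pt "0 0 -0.4 0 0 0 0" --pt "0 0 -0.7 0 0 0 0" --pt "0 0 -0.8 0 0 0 0" --pt "0 0 -0.8 0 0 0 0" --pt "0 0 -0.7 0 0 0 0" --pt "0 0 -0.4 0 0 0 0" --pt "0.08 -0.302 0 0 0 0 0" --pt "0.154 -0.6 0 0 0 0 0" --pt "0.18 -0.7 0 0 0 0 0" --pt "0.154 -0.6 0 0 0 0 0" --pt "0.08 -0.3 0 0 0 0 0" --pt "0 0 0 0 0 0 0" --pt "0 0 0 0 0 0 0" --pt "0 0 0 0 0 0 0"

```text
clock: 17.55
tcp_pos: [0.4743, 0.1126, 0.2398]
ee_rot: [3.137, 0.164, -0.001]
force: [-0.1, -0.4, -0.9]
grip_width: 0.269
gripper_force: 30.0
```

Run:
```python
from h import *
delta([.4746,.1138,.2225],6)
P=cloud(snap('side','pics/s9.png')).reshape(-1,3);Pt=cloud(snap('top','pics/t9.png')).reshape(-1,3)
im=cv2.imread('pics/s9.png');cv2.imwrite('pics/s9c.png',cv2.resize(im[130:290,230:370],None,fx=3.5,fy=3.5,interpolation=cv2.INTER_CUBIC))
q=P[np.hypot(P[:,0]-.4746,P[:,1]-.1138)<.03]
for lo in np.arange(.125,.3,.01):
    k=q[(q[:,2]>lo)&(q[:,2]<lo+.01)]
    if len(k)>4: print(round(lo,3),len(k),k.mean(0).round(4),np.ptp(k[:,:2],axis=0).round(3))
```

```text
tcp [0.4743 0.1126 0.2398] d [ 0.0004 -0.0012  0.0173] rot [ 0.0005  0.0005 -0.0005] F [-0.06 -0.44 -0.94] grip 0.2685173386056175 29.991823732852936 t 17.55
0.125 117 [0.4711 0.1206 0.1298] [0.035 0.033]
0.135 44 [0.4714 0.1202 0.1414] [0.017 0.02 ]
0.145 33 [0.4732 0.1167 0.1489] [0.015 0.013]
0.185 32 [0.4683 0.1249 0.1927] [0.03  0.018]
0.195 73 [0.468  0.1256 0.2   ] [0.029 0.019]
0.205 76 [0.4681 0.1249 0.21  ] [0.028 0.021]
0.215 70 [0.4668 0.1231 0.2196] [0.028 0.034]
0.225 75 [0.4689 0.1263 0.2296] [0.022 0.044]
0.235 92 [0.4691 0.1231 0.2401] [0.021 0.045]
0.245 76 [0.4706 0.123  0.2502] [0.023 0.046]
0.255 67 [0.4698 0.1284 0.2597] [0.022 0.048]
0.265 47 [0.4706 0.1323 0.2689] [0.022 0.051]
```

View pics/s9c.png

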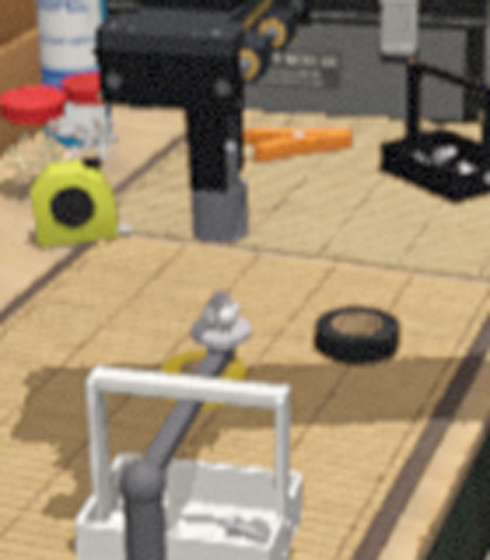

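In the crop the cap's skirt is centred at column 220 and the stud at about 222, so they line up. I'll shift about 1 mm and lower the mouth over the stud to just above the balls.

>>> hand_motion --pt "0.008 -0.028 0.2 0 0 0 0" --pt "0 0 0.3 0 0 0 0" --pt "0 0 0.16 0 0 0 0" --pt "0 0 0.08 0 0 0 0" --pt "0 0 0.08 0 0 0 0" --pt "0 0 0.04 0 0 0 0" --pt "0 0 0 0 0 0 0" --pt "0 0 0 0 0 0 0"

```text
clock: 18.45
tcp_pos: [0.4748, 0.1154, 0.1974]
ee_rot: [-3.137, -0.166, -0.001]
force: [0.4, 0.0, -0.2]
grip_width: 0.265
gripper_force: 30.0
```

Run:
```python
from h import *
delta([.4747,.1140,.180],6)
```

```text
tcp [0.4748 0.1154 0.1974] d [-0.0003  0.0013  0.0174] rot [ 0.     -0.0006  0.001 ] F [ 0.38  0.03 -0.24] grip 0.26475994235683026 29.99194085597992 t 18.45
```

Scaled: 0.004 m is 0.08, 0.003 m is 0.06.

>>> hand_motion --pt "0 0.01 0.08 0 0 0 0" --pt "0 0 0.06 0 0 0 0" --pt "0 0 0.06 0 0 0 0" --pt "0 0 0.06 0 0 0 0" --pt "0 0 0 0 0 0 0"

```text
clock: 18.95
tcp_pos: [0.4747, 0.1142, 0.1831]
ee_rot: [3.137, 0.166, -0.0]
force: [4.1, -2.5, -11.0]
grip_width: 0.267
gripper_force: 30.0
```

>>> hand_motion --pt "0 0 0.04 0 0 0 0" --pt "0 0 0.04 0 0 0 0" --pt "0 0 0.02 0 0 0 0" --pt "0 0 0 0 0 0 0"

```text
clock: 19.35
tcp_pos: [0.4749, 0.115, 0.1801]
ee_rot: [3.137, 0.166, 0.001]
force: [-2.9, -2.2, 8.8]
grip_width: 0.267
gripper_force: 30.0
```

It snapped: the balls pulled it down at −11 N, and it now presses at 8.8 N. Pressing harder.

Scaled: 0.001 m is 0.02.

>>> hand_motion --pt "0 0 0.02 0 0 0 0" --pt "0 0 0.02 0 0 0 0" --pt "0 0 0 0 0 0 0" --pt "0 0 0 0 0 0 0" --pt "0 0 0 0 0 0 0" --pt "0 0 0 0 0 0 0" --pt "0 0 0 0 0 0 0"

```text
clock: 20.05
tcp_pos: [0.4753, 0.1152, 0.1799]
ee_rot: [3.137, 0.166, 0.004]
force: [-9.8, -2.8, 26.1]
grip_width: 0.269
gripper_force: 30.0
```

Run:
```python
from h import *
delta([.4747,.1140,.180],6)
c=snap('side','pics/s10.png');cv2.imwrite('pics/s10c.png',cv2.resize(c['img'][140:300,220:370],None,fx=3.5,fy=3.5,interpolation=cv2.INTER_CUBIC))
```

```text
tcp [0.4753 0.1152 0.1799] d [-0.0007  0.0011 -0.0001] rot [ 0.0007 -0.0023  0.0013] F [-9.81 -2.84 26.15] grip 0.2694960846503562 30.010040402412415 t 20.05
```

View pics/s10c.png

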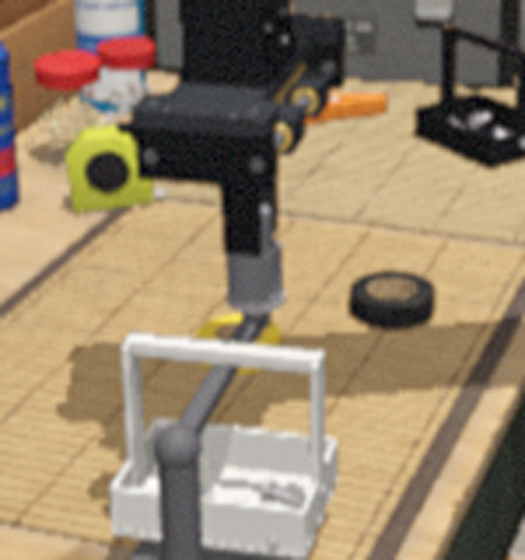

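The cap sits on the collar at crop (255,285), pressed with 26 N, and the caddy hangs untouched. I'll hold for a bit over a second, then hand in.

>>> hand_motion --pt "0 0 0 0 0 0 0" --pt "0 0 0 0 0 0 0" --pt "0 0 0 0 0 0 0" --pt "0 0 0 0 0 0 0" --pt "0 0 0 0 0 0 0" --pt "0 0 0 0 0 0 0" --pt "0 0 0 0 0 0 0" --pt "0 0 0 0 0 0 0" --pt "0 0 0 0 0 0 0" --pt "0 0 0 0 0 0 0" --pt "0 0 0 0 0 0 0" --pt "0 0 0 0 0 0 0"

```text
clock: 21.3
tcp_pos: [0.4753, 0.1152, 0.1799]
ee_rot: [3.137, 0.166, 0.004]
force: [-8.1, -3.7, 26.2]
grip_width: 0.269
gripper_force: 30.0
```

```bash
python3 -c "
from workcell import *
print(close_job())"
```

```text
the job is handed in; nothing more can be done
None
```

The caddy hangs free on the hook arm and the cap is snapped home on the stud, with the gripper still pressing it at about 26 N; I handed the job in at 21.3 s, and the hand-in gave no verdict.

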